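# Lids onto the matching pots in the sloping stand

## Robot

A 6-joint arm with a two-finger parallel gripper is mounted at the origin on a cart in front of the work surface, level with it; the furniture and walls round the work are solid. World frame = base frame: x ahead of the robot, y to its left, z up, the work surface at z = 0. Lengths are in m, angles in degrees, forces in N, time in s.
With the tool pointing down it reaches from about 0.375 to 0.9 m from the base axis. Payload 3.1 kg.
Tool frame: the origin (TCP) lies on the centre line of the jaws, within the pads' length; the fingertips stand 8 mm ahead of it and the grasp point (between the pads) lies 11 mm behind it; z points along the fingers, y is the line along which they close (so a half turn about z gives the same grasp; the last joint's range is limited). The gripper opens to 87 mm and grips with 3 to 60 N. Pads are 19 mm wide; open, the fingers measure 117 mm over their backs; the gripper's body (75 mm by 190 mm) begins 51 mm behind the grasp point.
Start: joints at [59.387, 30.224, 82.088, -0, 67.689, -10.227], TCP at [0.218, 0.586, 0.231] pointing down, gripper open.
Joint ranges: [-176.69, 176.69], [-43.24, 126.21], [12.49, 139.97], [-82, 262], [0, 151.66], [-163.58, 163.58]. Speed limits (degrees/s): [159.86, 159.86, 180, 180, 180, 180].

## Interface

Orientations are given as a 3x3 rotation matrix whose columns are the frame's x, y, z axes.
In Python, from rig import * gives the robot as it stands.
- The arm moves only by the tool step_arm, never from a script. Its argument "targets" is a list of rows, each a list of 5 numbers: the opening, from -1 (shut) to 1 (fully open), then the shift along the world's x, y, z normalised to -1 to 1, where 1 is 0.25 m, then the turn about the world's z normalised to -1 to 1, where 1 is 180 degrees. In form: [[fingers, x, y, z, turn], ...]. A call has 1 to 20 rows; each row is the pose to reach, as a shift and turn from the pose commanded when the call began, turning the shorter way round; what a row does not reach only later rows make up. A row lasts 1/10 s, in which the tool goes at most 50 mm and 8.59 degrees, less where a joint would pass 70% of its speed; a pose out of reach is approached as far as the arm can. A call with a number of a shift or a turn outside -1 to 1 is refused whole. A call with a gripper value outside its range is refused whole. The fingers move at their own pace and stop on an object; the grip force is fixed at half the most. Time passes only in rows, so rows that repeat a pose let the fingers close. It gives the time, the measured TCP pose, the force, the opening and the grip force at its end, in the units of the state.
- read_state(): the state, without advancing time (a new reading comes with each control period).
- capture(name): name is "side" or "top" or "wrist"; returns a dict with "color" (420x560x3 uint8, red, green, blue), "mtx" (3x3 intrinsics, pixels), "pose" (4x4, takes a point from camera to world coordinates). Camera axes: x right, y down, z forward; pixel columns grow to the right and rows downward; lengths in m; the calibration is good to about 2 mm. A picture is of the moment at which its call begins. There is no depth.
- hand_in(): hands the job in; it is judged then, once.
The state is a dict: "time_s": time; "joint_positions": joint angles; "qvel": joint speeds; "tau": joint torques, N m; "position": TCP position; "tcp_rot": TCP orientation; "force": force on the tool from outside, world axes, zero at the start; "moment": the same for the moment, N m; "opening": opening from 0.0 (shut) to 1.0 (fully open); "grasp_force": force on a finger pad.
Only numpy, scipy, OpenCV 4.12 (cv2) and the standard library are available. Lean on these libraries where they do the work, as an engineer would, in place of code of your own. Each camera call takes 0.05 s, during which the arm holds its last target. There are 200 camera calls.

## Task

Close the two screw pots that lean towards you in the sloping stand: put the red lid on the red pot and the blue lid on the blue pot, each square on its rim and fully home, and let go of them. Leave the small hammer beside the lids, the wooden mallet and the tape roll where they are.

Things in the scene. Friction and masses are not known exactly. Their poses are not given: they have to be found in the camera images.
- stand: Fixed plywood stand, 250 mm wide (its y), 125 mm deep (its x), about 85 mm high without the pots, shaped like a low lectern; origin on the bench under its middle. Its sloping top rises away from the robot (towards its +x) at 27 degrees (0.47 rad). The two pots are clamped on it side by side, 125 mm apart along its y; which colour is on which side varies.
- pot_red_rim (a point): Centre of the open rim of the red round pot: 80 mm outer diameter, 75 mm tall, 3 mm wall, fixed to the stand, leaning 27 degrees from vertical towards the robot. The point's z is the pot's axis and points out of the mouth (up and back to the robot); its y is the stand's y. It is full of screws almost to the rim.
- lid_red: Loose red round lid, about 70 g, lying flat, skirt down, on the bench in front of the stand. 92 mm across, skirt 12 mm deep, 87 mm inside (3.5 mm play all round), plate 3 mm. Grey bar handle on top: 50 mm along the lid's x, 16 mm along y (pinch it across these), from 15 to 45 mm above the origin. Origin: centre of the skirt's lower edge; z up through the handle.
- lid_red_seat (a point): Centre of the underside of the red lid's top plate, 12 mm above the lid's origin, with the lid's axes; it meets the rim centre when the lid is fully home. The lid fits turned any way round its axis; let go when home, it slides a few mm down-slope until the skirt stops it, and stays.
- pot_blue_rim (a point): Centre of the open rim of the blue round pot: 80 mm outer diameter, 75 mm tall, 3 mm wall, fixed to the stand, leaning 27 degrees from vertical towards the robot. The point's z is the pot's axis and points out of the mouth (up and back to the robot); its y is the stand's y. It is full of screws almost to the rim.
- lid_blue: Loose blue round lid, about 70 g, lying flat, skirt down, on the bench in front of the stand. 92 mm across, skirt 12 mm deep, 87 mm inside (3.5 mm play all round), plate 3 mm. Grey bar handle on top: 50 mm along the lid's x, 16 mm along y (pinch it across these), from 15 to 45 mm above the origin. Origin: centre of the skirt's lower edge; z up through the handle.
- lid_blue_seat (a point): Centre of the underside of the blue lid's top plate, 12 mm above the lid's origin, with the lid's axes; it meets the rim centre when the lid is fully home. The lid fits turned any way round its axis; let go when home, it slides a few mm down-slope until the skirt stops it, and stays.
- mallet_g: Wooden mallet, 262x124x56 mm, lying loose at the right of the stand; bystander. Origin under its middle, head towards its +x.
- hammer_r: Small tack hammer with a pale handle, 214x50x26 mm, lying loose to the right of the lids, the nearest of the hammers; bystander. Origin under its middle, head towards its +x.
- tape: Roll of tan tape, 104 mm across, 24 mm tall, lying flat and loose at the far left of the lids; bystander. Origin under its middle.
Mind the look-alikes: they are no part of the job. What is shaped like the lid_blue but green is not meant.

How it is judged (in metres and radians):
At the end, for the whole second after the job is handed in: Each lid sits on the pot of its own colour, handle outwards: the centre of its top plate's underside is within 7 mm of the rim centre (the loose skirt allows 3.5 mm of play), its axis is within 0.08 rad of the pot's, and it is at rest (distance between lid_red_seat and pot_red_rim below 0.007 m and angle between the z axis of lid_red and the z axis of pot_red_rim, either way round below 0.08 rad and angle between each of lid_red, lid_blue's own z axis and vertical below 1.2 rad and linear speed of each of lid_red, lid_blue below 0.02 m/s and angular speed of each of lid_red, lid_blue below 0.2 rad/s and distance between lid_blue_seat and pot_blue_rim below 0.007 m and angle between the z axis of lid_blue and the z axis of pot_blue_rim, either way round below 0.08 rad); the robot touches nothing.
It fails at once if the wooden mallet is moved more than 30 mm (distance of mallet_g from where it was at the start of the episode above 0.03 m).
It fails at once if the tack hammer is moved more than 30 mm (distance of hammer_r from where it was at the start of the episode above 0.03 m).
It fails at once if the tape roll is moved more than 30 mm (distance of tape from where it was at the start of the episode above 0.03 m).
It also fails if it takes over 51 s, if anything falls off the work surface, if the arm or the gripper's body presses on something with over 40 N, if the wrist force passes 120 N, or if a joint passes its speed limit or range.

## Working session

There is one attempt and no reset: what is moved stays moved. The work goes in short steps, Python scripts to look and compute and a tool call to move; the robot and the scene stay as the last step left them, time stands still between calls to the robot, and variables do not carry over. Pictures are saved under pics/ and viewed, at most 10 in all, crops included, and the job is handed in when it is done.

Besides the shell and the picture viewer there is one more tool, called after "Request:" as a command line: name --pt "numbers of a row" for each row, then --argument value for the rest. step_arm: Moves the arm, as the interface text tells. Scaled input: -1 to 1 covers 0.25 m each way for a shift and 180 degrees each way for a turn. Its arguments: {"type":"object","properties":{"targets":{"type":"array","items":{"type":"array","items":{"type":"number"}}}},"required":["targets"]}

```bash
mkdir -p pics
cat > h.py <<'E'
from rig import *
import numpy as np, cv2
def grab(n,tag):
    c=capture(n); np.savez(f'pics/{tag}.npz',**{k:np.array(c[k]) for k in('color','mtx','pose')})
    cv2.imwrite(f'pics/{tag}.png',c['color'][:,:,::-1]); return c
def load(tag): return dict(np.load(f'pics/{tag}.npz'))
def ray(c,uv):
    d=np.linalg.inv(c['mtx'])@[uv[0],uv[1],1]; R=c['pose'][:3,:3]; return c['pose'][:3,3],R@d/np.linalg.norm(d)
def onz(c,uv,z):
    o,d=ray(c,uv); return o+d*(z-o[2])/d[2]
def tri(obs):
    A=np.zeros((3,3));b=np.zeros(3)
    for c,uv in obs:
        o,d=ray(c,uv);P=np.eye(3)-np.outer(d,d);A+=P;b+=P@o
    p=np.linalg.solve(A,b)
    return p,[np.linalg.norm(np.cross(p-ray(c,uv)[0],ray(c,uv)[1])) for c,uv in obs]
def proj(c,p):
    q=np.linalg.inv(c['pose'])@np.append(p,1); q=c['mtx']@q[:3]; return q[:2]/q[2]
E
python3 - <<'E'
from h import *
for n in('top','side','wrist'):
    c=grab(n,n+'0'); print(n,np.round(c['pose'],3).tolist(),c['mtx'][0,0])
a=[cv2.imread(f'pics/{n}0.png') for n in('top','side')]
s=read_state();print(s['position'],s['tcp_rot'],s['force'],s['opening'])
E
```

```text
top [[0.003, -0.985, 0.172, 0.342], [-1.0, -0.002, 0.002, 0.112], [-0.002, -0.172, -0.985, 1.157], [0.0, 0.0, 0.0, 1.0]] 497.15965653627114
side [[0.837, -0.264, 0.479, -0.06], [-0.547, -0.391, 0.74, -0.786], [-0.008, -0.882, -0.471, 0.672], [0.0, 0.0, 0.0, 1.0]] 504.1920605841225
wrist [[0.349, 0.905, 0.242, 0.152], [0.937, -0.336, -0.092, 0.61], [-0.001, 0.259, -0.966, 0.384], [0.0, 0.0, 0.0, 1.0]] 325.90276714967433
[0.21739938 0.58538622 0.22979959] [[-9.37356219e-01  3.48371313e-01 -8.64670220e-04]
 [ 3.48372247e-01  9.37355174e-01 -1.43360039e-03]
 [ 3.11077854e-04 -1.64502135e-03 -9.99998599e-01]] [ 0.16645947 -0.58441512  0.78448662] 1.0021703765453476
```

View pics/top0.png

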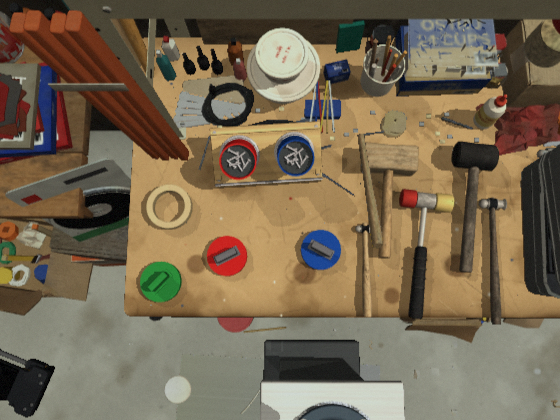

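View pics/side0.png

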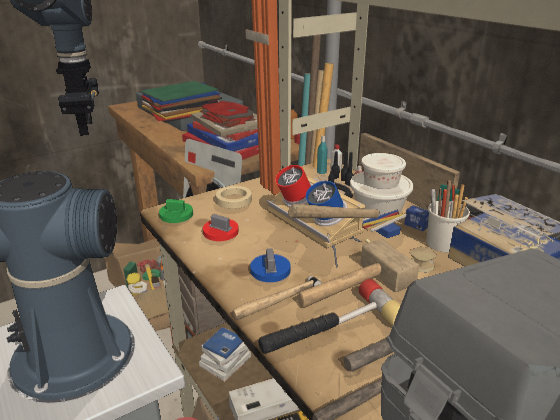

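```bash
cat > m.py <<'E'
from h import *
T=load('top0');S=load('side0')
def mask(c,col):
    h=cv2.cvtColor(c['color'],cv2.COLOR_RGB2HSV);H,s,v=cv2.split(h)
    m=((H<6)|(H>174)) if col=='red' else ((H>100)&(H<122))
    return (m&(s>150)&(v>60)).astype(np.uint8)
def blob(c,col,near):
    m=mask(c,col);m=cv2.morphologyEx(m,cv2.MORPH_CLOSE,np.ones((3,3)))
    cs,_=cv2.findContours(m,cv2.RETR_EXTERNAL,cv2.CHAIN_APPROX_NONE)
    cs=[k for k in cs if cv2.contourArea(k)>150]
    k=min(cs,key=lambda k:np.hypot(*(k.reshape(-1,2).mean(0)-near)));return k
def handle(c,near,r):
    k=blob(c,*near);hull=np.zeros(c['color'].shape[:2],np.uint8);cv2.fillPoly(hull,[cv2.convexHull(k)],1)
    hs=cv2.cvtColor(c['color'],cv2.COLOR_RGB2HSV)
    m=(hull>0)&(hs[:,:,1]<90)
    n,l,st,ce=cv2.connectedComponentsWithStats(m.astype(np.uint8));i=1+np.argmax(st[1:,4])
    p=np.argwhere(l==i)[:,::-1].astype(np.float32);return p
E
python3 - <<'E'
from m import *
for col,t,s,pt in(('red',(227,257),(220,229),(238,158)),('blue',(321,250),(270,267),(295,156))):
    k=blob(T,col,t);e=cv2.fitEllipse(cv2.convexHull(k));print(col,'lid top',e,onz(T,e[0],.012).round(4))
    k2=blob(S,col,s);e2=cv2.fitEllipse(cv2.convexHull(k2));print('  side',e2,onz(S,e2[0],.012).round(4),'tri',tri([(T,e[0]),(S,e2[0])]))
    p=handle(T,(col,t),0);r=cv2.minAreaRect(p);print('  handle',len(p),r)
    bp=cv2.boxPoints(r);print([onz(T,q,.045).round(4).tolist() for q in bp])
    k=blob(T,col,pt);e=cv2.fitEllipse(cv2.convexHull(k));print('  pot',e)
a=cv2.resize(cv2.imread('pics/top0.png')[120:285,190:400],None,fx=3.6,fy=3.6,interpolation=2)
cv2.imwrite('pics/a.png',a)
a=cv2.resize(cv2.imread('pics/side0.png')[150:310,190:400],None,fx=3.6,fy=3.6,interpolation=2)
cv2.imwrite('pics/b.png',a)
E
```

```text
red lid top ((226.4332733154297, 255.5589141845703), (39.65427017211914, 40.06684112548828), 76.15264892578125) [0.4284 0.2363 0.012 ]
  side ((220.33221435546875, 229.26841735839844), (23.322223663330078, 36.60332489013672), 85.763427734375) [0.4247 0.2283 0.012 ] tri (array([0.42884182, 0.23688116, 0.0064102 ]), [np.float64(1.1386966002826436e-06), np.float64(1.1386966003023621e-06)])
  handle 239 ((226.00003051757812, 255.50001525878906), (8.944271087646484, 25.491174697875977), 63.43495178222656)
[[0.4222, 0.2635, 0.045], [0.4478, 0.2131, 0.045], [0.4299, 0.2038, 0.045], [0.4045, 0.2541, 0.045]]
  pot ((237.8507537841797, 159.15228271484375), (37.233123779296875, 40.379825592041016), 16.954484939575195)
blue lid top ((320.4088134765625, 249.39321899414062), (38.95085525512695, 39.15882110595703), 120.18212127685547) [0.4431 0.0201 0.012 ]
  side ((269.9903259277344, 267.89788818359375), (26.983089447021484, 40.92576599121094), 88.71805572509766) [0.4385 0.0128 0.012 ] tri (array([0.44330534, 0.01982849, 0.00608885]), [np.float64(0.0003654503396980495), np.float64(0.0003654503396981038)])
  handle 258 ((320.60003662109375, 249.30003356933594), (25.491172790527344, 9.838699340820312), 26.56505012512207)
[[0.4432, 0.0527, 0.045], [0.463, 0.0427, 0.045], [0.4376, -0.008, 0.045], [0.4179, 0.0021, 0.045]]
  pot ((295.22894287109375, 155.60487365722656), (36.2021484375, 39.37272262573242), 175.56365966796875)
```

View pics/a.png

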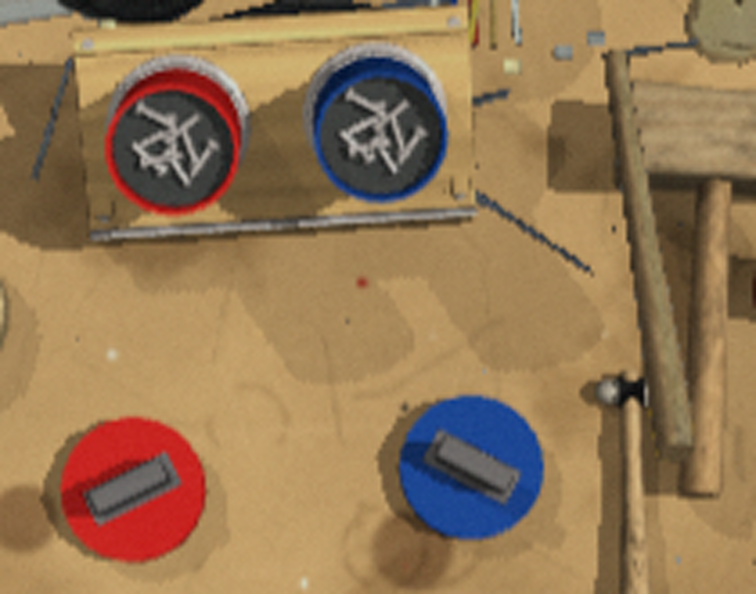

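View pics/b.png

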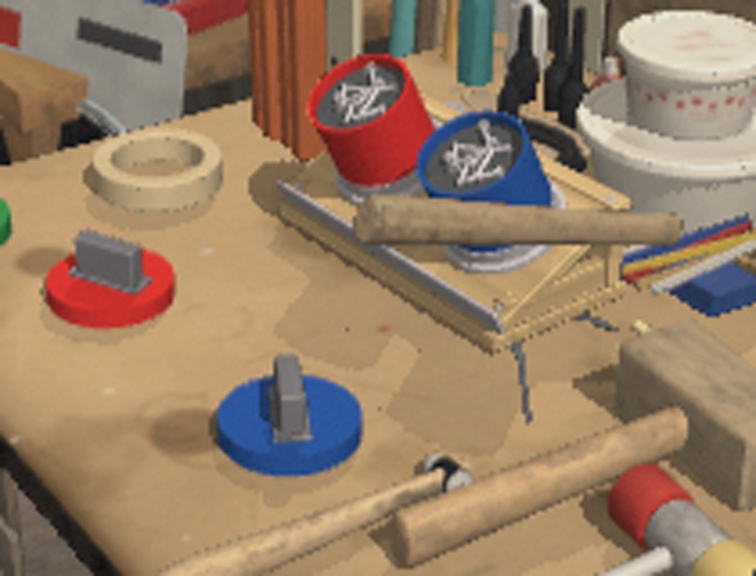

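```bash
cat >> m.py <<'E'
def hole(c,col,near,r):
    "ellipse of inner edge of the coloured ring and of its outer hull"
    m=mask(c,col);m=cv2.morphologyEx(m,cv2.MORPH_CLOSE,np.ones((3,3)))
    cs,hi=cv2.findContours(m,cv2.RETR_CCOMP,cv2.CHAIN_APPROX_NONE)
    hs=[k for k,h in zip(cs,hi[0]) if h[3]>=0 and cv2.contourArea(k)>100]
    k=min(hs,key=lambda k:np.hypot(*(k.reshape(-1,2).mean(0)-near)));return cv2.fitEllipse(cv2.convexHull(k))
E
python3 - <<'E'
from m import *
for n,t,s in(('near',(378.9,245),(290.6,210.3)),('far',(361.4,135.3),(378.9,213.3))): print('rod',n,tri([(T,t),(S,s)]))
for n,t,s in(('cross',(378.9,245),(378.9,213.3)),('cross',(361.4,135.3),(290.6,210.3))): print('rod',n,tri([(T,t),(S,s)]))
P={}
for col,t,s in(('red',(238,158),(293,184)),('blue',(295,156),(322,198))):
    a=hole(T,col,t,0);b=hole(S,col,s,0);P[col]=tri([(T,a[0]),(S,b[0])]);print(col,a,b,P[col])
d=P['red'][0]-P['blue'][0];print(d,np.linalg.norm(d),np.degrees(np.arctan2(d[1],d[0])))
# stand front edge
a=onz(T,(190+92/3.6,120+237/3.6),.03);b=onz(T,(190+473/3.6,120+213/3.6),.03);print(a,b,np.degrees(np.arctan2(*(a-b)[1::-1])),np.linalg.norm(a-b))
E
```

```text
rod near (array([ 0.43385163, -0.07647035,  0.2023166 ]), [np.float64(0.0012499655721556772), np.float64(0.0012499655721556573)])
rod far (array([ 0.68503108, -0.06501038,  0.11227493]), [np.float64(0.0011014333309207634), np.float64(0.001101433330920772)])
rod cross (array([ 0.49964915, -0.1342774 ,  0.18968791]), [np.float64(0.0820907503461565), np.float64(0.08209075034615654)])
rod cross (array([ 0.57617284, -0.01554072,  0.17128344]), [np.float64(0.09073347758128983), np.float64(0.09073347758128987)])
red ((237.45852661132812, 160.72747802734375), (33.401512145996094, 35.17884826660156), 107.35542297363281) ((289.6271057128906, 176.52212524414062), (16.60086441040039, 27.78122901916504), 61.1888313293457) (array([0.62436832, 0.20536411, 0.1179524 ]), [np.float64(0.00020032228555331373), np.float64(0.0002003222855534621)])
blue ((295.3719787597656, 157.19970703125), (34.2021369934082, 35.40909194946289), 80.5169448852539) ((321.08453369140625, 193.32012939453125), (19.52208137512207, 30.471139907836914), 62.26606750488281) (array([0.63223024, 0.08057417, 0.11830625]), [np.float64(0.0003794752610445492), np.float64(0.00037947526104431723)])
[-0.00786191  0.12478994 -0.00035385] 0.1250378511790865 93.60493739860301
[0.58833685 0.26292045 0.03      ] [0.60471032 0.01740586 0.03      ] 93.81543002335847 0.2460599565528166
```

```bash
python3 - <<'E'
from m import *
for n,t,s in(('R-bottom',(187,157),(274,193)),('L-bottom',(166,155),(260,184))): print(n,tri([(T,t),(S,s)]), onz(T,t,0))
# vertical extent: intersect ray of T top ends with side edge x
for n,t,s in(('Rtop',(80,10),(278,0)),): print(n,tri([(T,t),(S,s)]))
# finer handle angle/position by two views
for col,t,s in(('red',(227,257),(220,229)),('blue',(321,250),(270,267))):
    p=handle(S,(col,s),0);r=cv2.minAreaRect(p);print(col,r[0],len(p))
E
cd pics
python3 - <<'E'
import cv2,numpy as np
a=cv2.imread('top0.png')[0:200,0:260];b=cv2.imread('side0.png')[0:240,180:400]
a=cv2.resize(a,(520,400),interpolation=2);b=cv2.resize(b,(275,300),interpolation=2)
o=np.zeros((400,800,3),np.uint8);o[:,:520]=a;o[:300,525:]=b;cv2.imwrite('c.png',o)
E
```

```text
R-bottom (array([0.66220404, 0.33748179, 0.00472521]), [np.float64(0.0023507204236813285), np.float64(0.0023507204236813076)]) [0.6656763  0.33737513 0.        ]
L-bottom (array([0.65529151, 0.38846132, 0.01767584]), [np.float64(0.011073891892286608), np.float64(0.011073891892286487)]) [0.67054509 0.38810369 0.        ]
Rtop (array([0.72011014, 0.39121924, 0.5294053 ]), [np.float64(0.006174620570971487), np.float64(0.0061746205709716576)])
red (220.88648986816406, 223.11891174316406) 182
blue (269.6618347167969, 263.552001953125) 178
```

View pics/c.png

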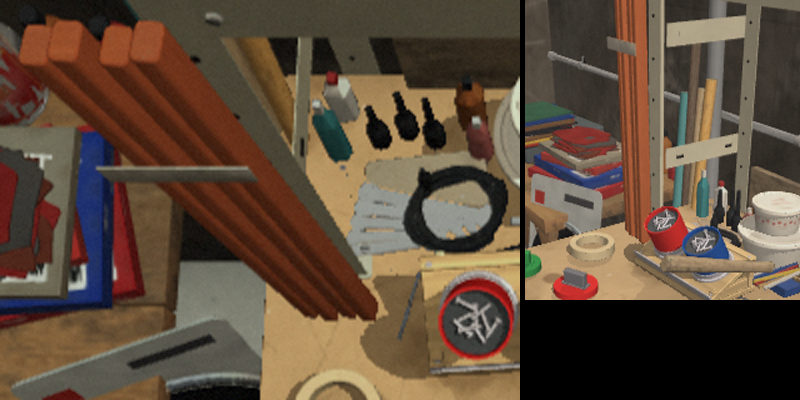

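Request:
step_arm --pt "1 0.15 -0.15 0.1 0.04" --pt "1 0.33 -0.33 0.15 0.08" --pt "1 0.5 -0.5 0.2 0.133" --pt "1 0.67 -0.67 0.2 0.133" --pt "1 0.83 -0.83 0.2 0.133" --pt "1 1 -1 0.2 0.133" --pt "1 1 -1 0.2 0.133"

```text
time_s: 0.85
position: [0.4588, 0.3441, 0.2803]
tcp_rot: [[-0.998, -0.062, -0.0], [-0.062, 0.998, 0.0], [0.0, 0.0, -1.0]]
force: [0.5, -0.1, 0.1]
opening: 0.998
grasp_force: 0.0
```

Request:
step_arm --pt "1 0.12 -0.18 0 0" --pt "1 0.24 -0.35 0 0" --pt "1 0.36 -0.52 0 0" --pt "1 0.44 -0.67 0 0" --pt "1 0.44 -0.77 0 0" --pt "1 0.44 -0.77 0 0" --pt "1 0.44 -0.77 0 0"

```text
time_s: 1.55
position: [0.5675, 0.1529, 0.2799]
tcp_rot: [[-0.998, -0.06, -0.001], [-0.06, 0.998, 0.001], [0.001, 0.001, -1.0]]
force: [-0.0, 0.8, 0.8]
opening: 1.002
grasp_force: 0.0
```

Run:
```python
from h import *
s=read_state();print(s['position'],s['tcp_rot'][:,1],s['time_s'],s['joint_positions'])
grab('wrist','w1')
```

```text
[0.56751861 0.15290983 0.27994031] [-6.03105725e-02  9.98179387e-01  7.38760536e-04] 1.55 [ 4.17134279e+00  2.43313466e+01  8.41820971e+01  4.54474911e-02
  7.15491905e+01 -8.93007283e+01]
```

View pics/w1.png

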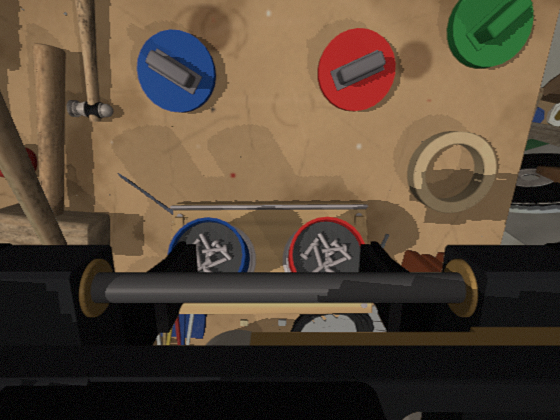

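Request:
step_arm --pt "1 -0.2 0.1 0 0" --pt "1 -0.4 0.2 0 0" --pt "1 -0.48 0.24 0 0" --pt "1 -0.48 0.24 0 0" --pt "1 -0.48 0.24 0 0"

```text
time_s: 2.1
position: [0.4472, 0.2148, 0.2809]
tcp_rot: [[-0.998, -0.066, 0.002], [-0.066, 0.998, 0.0], [-0.002, 0.0, -1.0]]
force: [-0.4, 0.4, 0.5]
opening: 0.999
grasp_force: 0.0
```

Run:
```python
from h import *
grab('wrist','w2')
```

Request:
step_arm --pt "1 0 -0.2 0 0" --pt "1 0 -0.4 0 0" --pt "1 0 -0.5 0 0" --pt "1 0 -0.5 0 0" --pt "1 0 -0.5 0 0"

```text
time_s: 2.65
position: [0.449, 0.0877, 0.2804]
tcp_rot: [[-0.998, -0.06, 0.001], [-0.06, 0.998, 0.001], [-0.001, 0.001, -1.0]]
force: [0.3, 0.7, -0.1]
opening: 1.001
grasp_force: 0.0
```

Run:
```python
from m import *
grab('wrist','w3')
W1,W2,W3=load('w1'),load('w2'),load('w3')
P={}
for col,p0 in(('red',(.624,.205,.118)),('blue',(.632,.081,.118))):
    obs=[(T,hole(T,col,proj(T,p0),0)[0])]
    for n,W in(('w2',W2),('w3',W3)):
        try:
            e=hole(W,col,proj(W,p0),0);h=cv2.fitEllipse(cv2.convexHull(blob(W,col,proj(W,p0))));print(col,n,proj(W,p0).round(1),np.round(e[0],1),np.round(e[1],1),'outer',np.round(h[0],1),np.round(h[1],1));obs.append((W,e[0]))
        except Exception as x: print(n,x)
    P[col]=tri(obs)[0];print(col,tri(obs),tri(obs[1:]))
for col,p0 in(('red',(.428,.236,.012)),('blue',(.443,.02,.012))):
    obs=[]
    for n,W in(('w1',W1),('w2',W2),('w3',W3),('T',T)):
        try:
            p=handle(W,(col,proj(W,p0)),0);r=cv2.minAreaRect(p)
            e=cv2.fitEllipse(cv2.convexHull(blob(W,col,proj(W,p0))))
            bp=np.array([onz(W,q,.045)[:2] for q in cv2.boxPoints(r)])
            i=np.argmax([np.linalg.norm(bp[1]-bp[0]),np.linalg.norm(bp[2]-bp[1])]);d=bp[1+i]-bp[i]
            print(col,n,'disc',onz(W,e[0],.013)[:2].round(4),np.round(e[1],1),'handle',bp.mean(0).round(4),np.degrees(np.arctan2(d[1],d[0])).round(1)%180)
            obs.append((W,r[0]))
        except Exception as x: print(n,x)
    print(tri(obs))
```

```text
red w2 [259.3 347.6] [297.9 167. ] [27.5 57.3] outer [260.3 342. ] [58.1 65.8]
red w3 [371.6 352.3] [398.  171.6] [29.  61.3] outer [357.7 323.3] [14.8 47.1]
red (array([0.44163585, 0.17131119, 0.36650442]), [np.float64(0.11152378756954269), np.float64(0.07076274368448772), np.float64(0.07797154532382627)]) (array([0.42838706, 0.23886934, 0.02360908]), [np.float64(1.7387241632570274e-05), np.float64(1.738724163248997e-05)])
blue w2 [149.9 347.6] [125.7 167.6] [30.6 64.3] outer [129.7 166.3] [66.8 74.5]
blue w3 [262.6 352.9] [226.9 173.2] [27.5 57.1] outer [228.1 171.8] [69.  70.7]
blue (array([0.45812991, 0.09568846, 0.30357712]), [np.float64(0.11830051703742563), np.float64(0.07452926464331588), np.float64(0.06670119502344224)]) (array([0.44290963, 0.02305076, 0.02595744]), [np.float64(1.5002568529883886e-05), np.float64(1.500256852996734e-05)])
red w1 disc [0.4284 0.2389] [76.3 84.2] handle [0.4337 0.2341] 116.7
red w2 disc [0.4287 0.2391] [70.5 71.3] handle [0.4263 0.2371] 116.9
red w3 disc [0.4284 0.2382] [69.3 74.8] handle [0.4273 0.2307] 116.9
red T disc [0.4283 0.2362] [39.7 40.1] handle [0.4261 0.2336] 116.9
(array([0.42903049, 0.23805948, 0.02404973]), [np.float64(0.0013201935854568892), np.float64(0.0006782851196795781), np.float64(0.0008882640552630552), np.float64(0.0025023027594404394)])
blue w1 disc [0.4429 0.0226] [74.8 83.5] handle [0.4468 0.0288] 62.3
blue w2 disc [0.443  0.0224] [66.8 74.5] handle [0.441  0.0319] 62.5
blue w3 disc [0.443  0.0226] [69.  70.7] handle [0.4408 0.0261] 61.9
blue T disc [0.443  0.0202] [39.  39.2] handle [0.4404 0.0224] 63.400000000000006
(array([0.44363975, 0.02161523, 0.02272962]), [np.float64(0.00011639191762027735), np.float64(0.0007716428941739919), np.float64(0.0010824839752498693), np.float64(0.0016531575408327778)])
```

Request:
step_arm --pt "1 0.2 0.08 0 0" --pt "1 0.4 0.16 0 0" --pt "1 0.6 0.24 0 0" --pt "1 0.72 0.32 0 0" --pt "1 0.72 0.32 0 0" --pt "1 0.72 0.32 0 0"

```text
time_s: 3.3
position: [0.6277, 0.1702, 0.2789]
tcp_rot: [[-0.998, -0.065, -0.002], [-0.065, 0.998, -0.0], [0.002, 0.0, -1.0]]
force: [-1.0, 0.3, 0.3]
opening: 1.006
grasp_force: 0.0
```

Run:
```python
from h import *
grab('wrist','w4')
```

Request:
step_arm --pt "1 0.0 -0.18 0 0" --pt "1 0 -0.24 0 0" --pt "1 0 -0.24 0 0" --pt "1 0 -0.24 0 0"

```text
time_s: 3.75
position: [0.6271, 0.1084, 0.2809]
tcp_rot: [[-0.998, -0.061, 0.0], [-0.061, 0.998, 0.001], [-0.0, 0.001, -1.0]]
force: [1.2, -0.1, -0.4]
opening: 0.997
grasp_force: 0.0
```

Run:
```python
from m import *
grab('wrist','w5')
W4,W5=load('w4'),load('w5')
for col,p0 in(('red',(.624,.205,.118)),('blue',(.632,.081,.118))):
    O={'in':[],'out':[]}
    for n,W in(('T',T),('w4',W4),('w5',W5)):
        q=proj(W,p0);e=hole(W,col,q,0);h=cv2.fitEllipse(cv2.convexHull(blob(W,col,q)))
        print(col,n,q.round(1),'in',np.round(e[0],1),np.round(e[1],1),'out',np.round(h[0],1),np.round(h[1],1));O['in'].append((W,e[0]));O['out'].append((W,h[0]))
    for k in O: print(k,*tri(O[k]),'wrist only',tri(O[k][1:])[0])
a=[cv2.resize(cv2.imread(f'pics/{n}.png')[60:360,100:460],(400,333)) for n in('w4','w5')]
cv2.imwrite('pics/d.png',np.hstack(a));print(read_state()['position'])
```

```text
red T [237.6 161. ] in [237.5 160.7] [33.4 35.2] out [237.9 159.2] [37.2 40.4]
red w4 [313.5 196.1] in [315.9 199.3] [70.3 75.1] out [315.3 200.4] [81.7 86. ]
red w5 [374.6 199.4] in [378.6 202.1] [69.9 76.8] out [374.5 204.5] [81.4 91.3]
in [0.62344428 0.20535656 0.12896122] [np.float64(0.0020954929324225784), np.float64(0.001422389147121102), np.float64(0.0006853907325445902)] wrist only [0.62492131 0.20651689 0.12646641]
out [0.62840597 0.20569498 0.11830252] [np.float64(0.0012996512450246691), np.float64(0.0014662766962161968), np.float64(0.0007662393081859704)] wrist only [0.63055491 0.20827532 0.10970225]
blue T [295.1 157.5] in [295.4 157.2] [34.2 35.4] out [295.2 155.6] [36.2 39.4]
blue w4 [188.  196.1] in [188.4 198.6] [71.8 77.8] out [189.7 200.9] [80.8 86.1]
blue w5 [250.3 199.9] in [251.5 202.6] [72.2 75.4] out [252.2 203.6] [78.8 83.2]
in [0.63468425 0.08104629 0.11511658] [np.float64(0.0014057036646490315), np.float64(0.0006045121770379092), np.float64(0.0013185246631129113)] wrist only [0.63341695 0.08267606 0.12280662]
out [0.63756505 0.08154939 0.11275743] [np.float64(0.0010451805247545607), np.float64(0.000502465100717354), np.float64(0.0013377705359318285)] wrist only [0.63577539 0.08319467 0.11968882]
[0.62723285 0.10887751 0.28077507]
```

View pics/d.png

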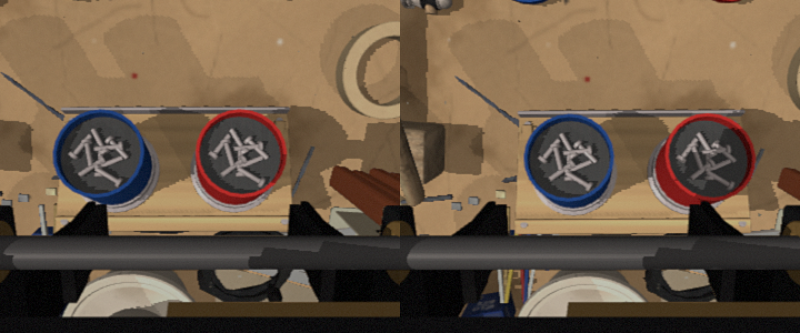

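Request:
step_arm --pt "1 -0.15 0.1 0 -0.045" --pt "1 -0.3 0.2 0 -0.09" --pt "1 -0.45 0.3 0 -0.135" --pt "1 -0.6 0.4 0 -0.18" --pt "1 -0.75 0.5 0 -0.225" --pt "1 -0.794 0.514 -0.15 -0.27" --pt "1 -0.794 0.514 -0.3 -0.315" --pt "1 -0.794 0.514 -0.5 -0.36" --pt "1 -0.794 0.514 -0.6 -0.371" --pt "1 -0.794 0.514 -0.6 -0.371" --pt "1 -0.794 0.514 -0.6 -0.371" --pt "1 -0.794 0.514 -0.6 -0.371"

```text
time_s: 5.0
position: [0.4306, 0.2375, 0.1319]
tcp_rot: [[-0.451, 0.892, 0.004], [0.892, 0.451, 0.001], [-0.001, 0.004, -1.0]]
force: [0.8, -0.3, -0.2]
opening: 1.002
grasp_force: 0.0
```

```bash
cat > s.py <<'E'
from h import *
L=[read_state()]
s=L[0];y=s['tcp_rot'][:,1];print('t',s['time_s'],'p',s['position'].round(4),'yaw',np.degrees(np.arctan2(y[1],y[0])).round(1),'F',s['force'].round(1),'M',s['moment'].round(2),'op',round(float(s['opening']),3),s['grasp_force'],'q',np.round(s['joint_positions'],1))
E
python3 s.py
```

```text
t 5.0 p [0.4306 0.2375 0.1319] yaw 26.8 F [ 0.8 -0.3 -0.2] M [-0.04  0.01  0.02] op 1.002 0.0 q [ 15.8  29.  106.5   0.   44.3 -11. ]
```

Request:
step_arm --pt "1 -0.008 0.002 -0.15 0" --pt "1 -0.008 0.002 -0.3 0" --pt "1 -0.008 0.002 -0.38 0" --pt "1 -0.008 0.002 -0.41 0" --pt "1 -0.008 0.002 -0.41 0" --pt "1 -0.008 0.002 -0.41 0" --pt "-1 -0.008 0.002 -0.41 0" --pt "-1 -0.008 0.002 -0.41 0" --pt "-1 -0.008 0.002 -0.41 0" --pt "-1 -0.008 0.002 -0.41 0" --pt "-1 -0.008 0.002 -0.41 0" --pt "-1 -0.008 0.002 -0.41 0" --pt "-1 -0.008 0.002 -0.41 0" --pt "-1 -0.008 0.002 -0.41 0"

```text
time_s: 6.4
position: [0.4273, 0.2372, 0.0277]
tcp_rot: [[-0.451, 0.893, -0.0], [0.893, 0.451, -0.0], [0.0, -0.0, -1.0]]
force: [0.7, -0.2, -0.5]
opening: 0.356
grasp_force: 0.0
```

```bash
python3 s.py
```

```text
t 6.4 p [0.4273 0.2372 0.0277] yaw 26.8 F [ 0.7 -0.2 -0.5] M [-0.1  -0.01  0.08] op 0.356 0.0 q [ 15.9  40.4 109.9  -0.   29.7 -10.9]
```

Request:
step_arm --pt "-1 0 0 0 0" --pt "-1 0 0 0 0" --pt "-1 0 0 0 0" --pt "-1 0 0 0 0" --pt "-1 0 0 0 0" --pt "-1 0 0 0.1 0" --pt "-1 0 0 0.25 0" --pt "-1 0 0 0.4 0" --pt "-1 0 0 0.55 0" --pt "-1 0 0 0.7 0" --pt "-1 0 0 0.7 0"

```text
time_s: 7.5
position: [0.4302, 0.2382, 0.2074]
tcp_rot: [[-0.451, 0.893, 0.01], [0.893, 0.451, 0.003], [-0.002, 0.011, -1.0]]
force: [0.3, 0.2, -1.8]
opening: 0.181
grasp_force: 30.0
```

```bash
python3 s.py
```

```text
t 7.5 p [0.4302 0.2382 0.2074] yaw 26.8 F [ 0.3  0.2 -1.8] M [-0.09  0.01  0.  ] op 0.181 29.999896986410022 q [ 15.9  21.7 102.8   0.   54.9 -10.9]
```

Request:
step_arm --pt "-1 0.06 -0.01 0 0.046" --pt "-1 0.16 -0.03 0 0.092" --pt "-1 0.26 -0.05 0 0.138" --pt "-1 0.36 -0.07 0 0.184" --pt "-1 0.46 -0.09 0 0.23" --pt "-1 0.56 -0.11 0 0.276" --pt "-1 0.66 -0.12 0 0.322" --pt "-1 0.72 -0.125 0 0.365" --pt "-1 0.766 -0.129 0 0.372" --pt "-1 0.766 -0.129 0 0.372" --pt "-1 0.766 -0.129 0 0.372" --pt "-1 0.766 -0.129 0 0.372"

```text
time_s: 8.7
position: [0.6174, 0.2052, 0.2024]
tcp_rot: [[-0.998, -0.064, -0.002], [-0.064, 0.998, -0.0], [0.002, -0.0, -1.0]]
force: [0.5, 0.3, -0.2]
opening: 0.177
grasp_force: 30.0
```

```bash
python3 s.py
python3 - <<'E'
from m import *
c=grab('side','s1');t=grab('top','t1')
a=cv2.resize(cv2.imread('pics/s1.png')[90:250,220:400],(450,400),interpolation=2)
b=cv2.resize(cv2.imread('pics/t1.png')[90:250,180:320],(350,400),interpolation=2)
cv2.imwrite('pics/e.png',np.hstack([a,b]))
E
```

```text
t 8.7 p [0.6174 0.2052 0.2024] yaw 93.7 F [ 0.5  0.3 -0.2] M [ 0.01 -0.02  0.02] op 0.177 29.999787504784763 q [  8.6  34.   79.7   0.   66.4 -85.1]
```

View pics/e.png

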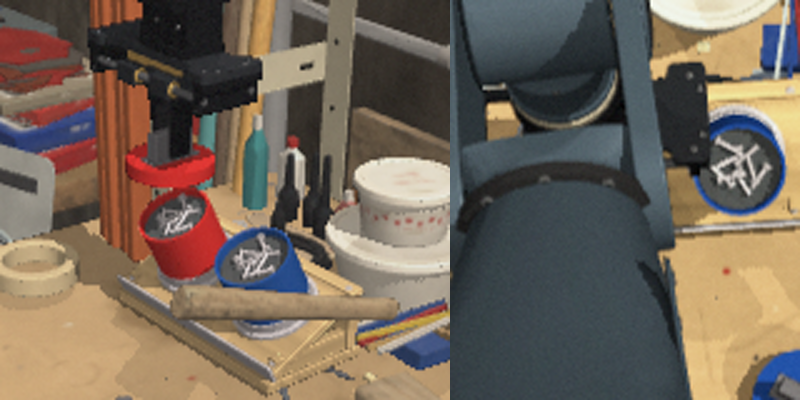

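Request:
step_arm --pt "-1 0.006 0 -0.05 0" --pt "-1 0.006 0 -0.1 0" --pt "-1 0.006 0 -0.14 0" --pt "-1 0.006 0 -0.17 0" --pt "-1 0.006 0 -0.17 0"

```text
time_s: 9.3
position: [0.6206, 0.2051, 0.1589]
tcp_rot: [[-0.998, -0.065, -0.0], [-0.065, 0.998, 0.0], [0.0, 0.0, -1.0]]
force: [1.1, 0.3, -0.8]
opening: 0.183
grasp_force: 30.0
```

```bash
python3 s.py
```

```text
t 9.3 p [0.6206 0.2051 0.1589] yaw 93.7 F [ 1.1  0.3 -0.8] M [ 0.11 -0.18  0.02] op 0.183 29.999862662516534 q [  8.5  37.   81.4   0.   61.5 -85.2]
```

Request:
step_arm --pt "-1 0 0 -0.004 0" --pt "-1 0 0 -0.008 0" --pt "-1 0 0 -0.012 0" --pt "-1 0 0 -0.016 0" --pt "-1 0 0 -0.02 0" --pt "-1 0 0 -0.02 0"

```text
time_s: 9.9
position: [0.6212, 0.2052, 0.1566]
tcp_rot: [[-0.998, -0.065, 0.003], [-0.065, 0.998, 0.001], [-0.003, 0.0, -1.0]]
force: [-0.5, 1.6, 4.7]
opening: 0.183
grasp_force: 30.0
```

```bash
python3 s.py
```

```text
t 9.9 p [0.6212 0.2052 0.1566] yaw 93.7 F [-0.5  1.6  4.7] M [ 0.26 -0.29 -0.02] op 0.183 30.000635529868305 q [  8.5  37.2  81.6   0.   61.1 -85.2]
```

Request:
step_arm --pt "-1 -0.006 0 -0.01 0" --pt "-1 -0.012 0 -0.02 0" --pt "-1 -0.017 0 -0.03 0" --pt "-1 -0.021 0 -0.039 0" --pt "-1 -0.025 0 -0.048 0" --pt "-1 -0.025 0 -0.048 0"

```text
time_s: 10.5
position: [0.6163, 0.2049, 0.1452]
tcp_rot: [[-0.998, -0.065, 0.006], [-0.065, 0.998, 0.0], [-0.006, -0.0, -1.0]]
force: [1.1, -0.0, 6.2]
opening: 0.183
grasp_force: 30.0
```

```bash
python3 s.py
```

```text
t 10.5 p [0.6163 0.2049 0.1452] yaw 93.7 F [ 1.1 -0.   6.2] M [ 0.12 -0.49 -0.02] op 0.183 30.001070480793715 q [  8.6  37.6  82.9  -0.   59.1 -85.1]
```

Pivoting as planned at 6 N. Continue to the end with a slight over-press.

Request:
step_arm --pt "-1 -0.003 0 -0.01 0" --pt "-1 -0.005 0 -0.02 0" --pt "-1 -0.007 0 -0.03 0" --pt "-1 -0.008 0 -0.04 0" --pt "-1 -0.008 0 -0.046 0" --pt "-1 -0.008 0 -0.046 0"

```text
time_s: 11.1
position: [0.614, 0.2049, 0.1357]
tcp_rot: [[-0.998, -0.065, 0.005], [-0.065, 0.998, 0.0], [-0.005, -0.0, -1.0]]
force: [-2.5, -0.7, 15.7]
opening: 0.183
grasp_force: 30.5
```

```bash
python3 s.py
python3 - <<'E'
from m import *
c=grab('side','s2')
cv2.imwrite('pics/f.png',cv2.resize(cv2.imread('pics/s2.png')[110:230,240:380],(700,600),interpolation=2))
E
```

```text
t 11.1 p [0.614  0.2049 0.1357] yaw 93.8 F [-2.5 -0.7 15.7] M [-0.02  0.19 -0.06] op 0.183 30.472985433298163 q [  8.6  38.2  83.6  -0.1  57.9 -85.1]
```

View pics/f.png

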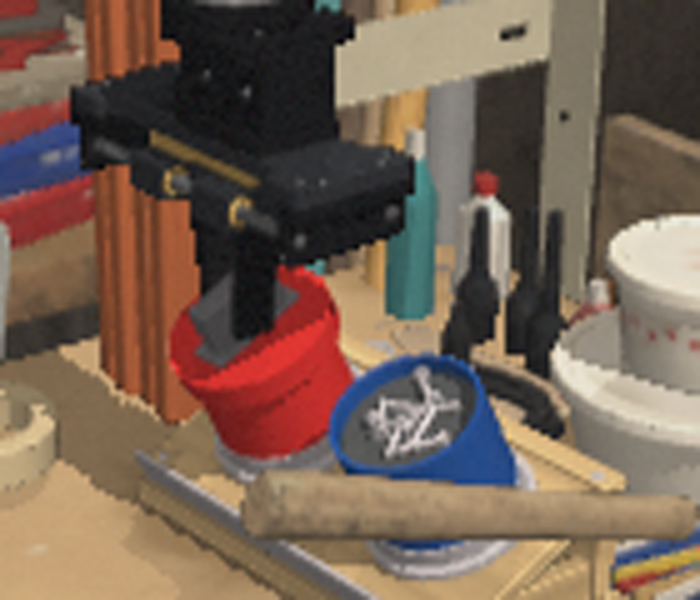

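Request:
step_arm --pt "0.2 0 0 0.012 0" --pt "0.2 0 0 0.012 0" --pt "0.2 0 0 0.012 0" --pt "0.2 0 0 0.012 0" --pt "0.2 0 0 0.012 0" --pt "0.2 0 0 0.012 0" --pt "0.2 0 0 0.05 0" --pt "0.2 0 0 0.15 0" --pt "0.2 0 0 0.3 0" --pt "1 0 0 0.45 0" --pt "1 0 0 0.5 0" --pt "1 0 0 0.5 0"

```text
time_s: 12.35
position: [0.6137, 0.2053, 0.2597]
tcp_rot: [[-0.998, -0.065, 0.006], [-0.065, 0.998, 0.001], [-0.006, 0.001, -1.0]]
force: [0.4, 0.5, -1.5]
opening: 0.786
grasp_force: 0.0
```

```bash
python3 s.py
```

```text
t 12.35 p [0.6137 0.2053 0.2597] yaw 93.7 F [ 0.4  0.5 -1.5] M [ 0.    0.02 -0.06] op 0.786 0.0 q [  8.6  30.2  77.1  -0.   72.3 -85.1]
```

Request:
step_arm --pt "1 -0.08 -0.02 0 -0.047" --pt "1 -0.18 -0.05 0 -0.094" --pt "1 -0.3 -0.1 0 -0.141" --pt "1 -0.42 -0.15 0 -0.188" --pt "1 -0.54 -0.2 0 -0.235" --pt "1 -0.64 -0.25 0 -0.282" --pt "1 -0.682 -0.3 0 -0.329" --pt "1 -0.682 -0.34 0 -0.376" --pt "1 -0.682 -0.38 0 -0.423" --pt "1 -0.682 -0.42 0 -0.47" --pt "1 -0.682 -0.48 0 -0.517" --pt "1 -0.682 -0.55 0 -0.565" --pt "1 -0.682 -0.65 0 -0.565" --pt "1 -0.682 -0.73 0 -0.565" --pt "1 -0.682 -0.73 0 -0.565" --pt "1 -0.682 -0.73 0 -0.565"

```text
time_s: 13.95
position: [0.4406, 0.0227, 0.2555]
tcp_rot: [[0.14, 0.99, -0.003], [0.99, -0.14, 0.001], [0.001, -0.003, -1.0]]
force: [-0.7, 0.3, 0.5]
opening: 1.002
grasp_force: 0.0
```

```bash
python3 s.py
python3 - <<'E'
from m import *
c=grab('wrist','w6');t=grab('top','t2')
p0=(.443,.0225,.013)
for W,n in((c,'w6'),(t,'t2')):
    e=cv2.fitEllipse(cv2.convexHull(blob(W,'blue',proj(W,p0))));print(n,onz(W,e[0],.013).round(4),e[1])
cv2.imwrite('pics/g.png',np.hstack([cv2.resize(cv2.imread('pics/w6.png'),(400,300)),cv2.resize(cv2.imread('pics/t2.png')[90:300,150:430],(400,300))]))
E
```

```text
t 13.95 p [0.4406 0.0227 0.2555] yaw -8.0 F [-0.7  0.3  0.5] M [-0.04  0.08  0.01] op 1.002 0.0 q [-11.6  14.  105.4   0.   60.8  -3.6]
w6 [0.4446 0.0239 0.013 ] (73.0079116821289, 73.26753234863281)
t2 [0.6663 0.0781 0.013 ] (36.4879264831543, 39.53018569946289)
```

View pics/g.png

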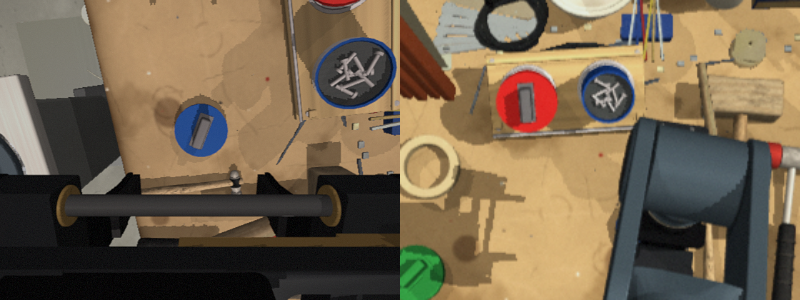

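Request:
step_arm --pt "1 0.004 0.002 -0.15 0" --pt "1 0.004 0.002 -0.3 0" --pt "1 0.004 0.002 -0.45 0" --pt "1 0.004 0.002 -0.6 0" --pt "1 0.004 0.002 -0.7 0" --pt "1 0.004 0.002 -0.8 0" --pt "1 0.004 0.002 -0.8 0" --pt "1 0.004 0.002 -0.8 0" --pt "1 0.004 0.002 -0.8 0"

```text
time_s: 14.95
position: [0.4433, 0.0232, 0.0578]
tcp_rot: [[0.138, 0.99, 0.002], [0.99, -0.138, -0.0], [-0.0, 0.002, -1.0]]
force: [-0.4, 0.2, 0.6]
opening: 0.999
grasp_force: 0.0
```

```bash
for i in 1 2; do python3 s.py;done
```

```text
t 14.95 p [0.4433 0.0232 0.0578] yaw -7.9 F [-0.4  0.2  0.6] M [-0.11  0.08  0.01] op 0.999 0.0 q [-11.5  35.4 115.8   0.   28.7  -3.6]
t 14.95 p [0.4433 0.0232 0.0578] yaw -7.9 F [-0.4  0.2  0.6] M [-0.11  0.08  0.01] op 0.999 0.0 q [-11.5  35.4 115.8   0.   28.7  -3.6]
```

Down 29 mm more to 0.029, close (14 rows), and lift away.

Request:
step_arm --pt "1 0 0 -0.06 0" --pt "1 0 0 -0.116 0" --pt "1 0 0 -0.116 0" --pt "-1 0 0 -0.116 0" --pt "-1 0 0 -0.116 0" --pt "-1 0 0 -0.116 0" --pt "-1 0 0 -0.116 0" --pt "-1 0 0 -0.116 0" --pt "-1 0 0 -0.116 0" --pt "-1 0 0 -0.116 0" --pt "-1 0 0 -0.116 0" --pt "-1 0 0 -0.116 0" --pt "-1 0 0 -0.116 0" --pt "-1 0 0 -0.116 0" --pt "-1 0 0 -0.116 0" --pt "-1 0 0 -0.116 0"

```text
time_s: 16.55
position: [0.4426, 0.023, 0.0278]
tcp_rot: [[0.139, 0.99, 0.0], [0.99, -0.139, -0.0], [-0.0, 0.0, -1.0]]
force: [0.3, 0.6, -1.2]
opening: 0.18
grasp_force: 30.0
```

```bash
python3 s.py
```

```text
t 16.55 p [0.4426 0.023  0.0278] yaw -8.0 F [ 0.3  0.6 -1.2] M [-0.12  0.01 -0.  ] op 0.18 29.96729304548353 q [-11.5  39.3 116.5  -0.   24.2  -3.6]
```

Request:
step_arm --pt "-1 0 0 0.1 0" --pt "-1 0 0.02 0.25 0" --pt "-1 0 0.1 0.4 0" --pt "-1 0 0.18 0.55 0" --pt "-1 0 0.235 0.708 0.03" --pt "-1 0.05 0.235 0.708 0.077" --pt "-1 0.1 0.235 0.708 0.124" --pt "-1 0.16 0.235 0.708 0.171" --pt "-1 0.22 0.235 0.708 0.218" --pt "-1 0.29 0.235 0.708 0.265" --pt "-1 0.36 0.235 0.708 0.312" --pt "-1 0.43 0.235 0.708 0.359" --pt "-1 0.5 0.235 0.708 0.406" --pt "-1 0.57 0.235 0.708 0.453" --pt "-1 0.64 0.235 0.708 0.5" --pt "-1 0.7 0.235 0.708 0.547" --pt "-1 0.744 0.235 0.708 0.565" --pt "-1 0.744 0.235 0.708 0.565" --pt "-1 0.744 0.235 0.708 0.565"

```text
time_s: 18.45
position: [0.6275, 0.0818, 0.2041]
tcp_rot: [[-0.998, -0.064, -0.002], [-0.064, 0.998, 0.0], [0.002, 0.0, -1.0]]
force: [-0.7, 0.4, -0.5]
opening: 0.178
grasp_force: 30.0
```

```bash
python3 s.py
python3 - <<'E'
from m import *
# red lid result from top picture taken with arm clear of it
t=load('t2'); p=np.array((.6245,.206,.122)); n=np.array((-.453,-.029,.891))
e=cv2.fitEllipse(cv2.convexHull(blob(t,'red',proj(t,p))))
print('red lid seen',e,'expected plate-top centre',proj(t,p+n*.003),'px/mm',np.linalg.norm(proj(t,p+[0,.01,0])-proj(t,p))/10)
E
```

```text
t 18.45 p [0.6275 0.0818 0.2041] yaw 93.7 F [-0.7  0.4 -0.5] M [-0.01  0.03 -0.01] op 0.178 29.966817847453058 q [ -2.7  32.5  82.3  -0.   65.3 -96.3]
red lid seen ((238.38633728027344, 160.64285278320312), (42.582786560058594, 42.88055419921875), 142.6816864013672) expected plate-top centre [236.88070567 160.53553499] px/mm 0.46538491836459056
```

Request:
step_arm --pt "-1 0.004 0 -0.05 0" --pt "-1 0.004 0 -0.1 0" --pt "-1 0.004 0 -0.14 0" --pt "-1 0.004 0 -0.17 0" --pt "-1 0.004 0 -0.175 0" --pt "-1 0.004 0 -0.18 0" --pt "-1 0.004 0 -0.185 0" --pt "-1 0.004 0 -0.19 0" --pt "-1 0.004 0 -0.195 0" --pt "-1 0.004 0 -0.195 0"

```text
time_s: 19.45
position: [0.6299, 0.0817, 0.1568]
tcp_rot: [[-0.998, -0.065, 0.001], [-0.065, 0.998, -0.0], [-0.001, -0.0, -1.0]]
force: [-0.9, 0.0, 1.3]
opening: 0.182
grasp_force: 30.0
```

```bash
python3 s.py
```

```text
t 19.45 p [0.6299 0.0817 0.1568] yaw 93.7 F [-0.9  0.   1.3] M [ 0.04  0.04 -0.01] op 0.182 29.966982048936188 q [ -2.7  35.9  84.5  -0.   59.6 -96.4]
```

Request:
step_arm --pt "-1 0 0 -0.004 0" --pt "-1 0 0 -0.008 0" --pt "-1 0 0 -0.012 0" --pt "-1 0 0 -0.012 0"

```text
time_s: 19.85
position: [0.6295, 0.0816, 0.155]
tcp_rot: [[-0.998, -0.065, 0.001], [-0.065, 0.998, -0.0], [-0.001, -0.001, -1.0]]
force: [-3.8, -0.9, 8.6]
opening: 0.185
grasp_force: 30.0
```

```bash
python3 s.py
```

```text
t 19.85 p [0.6295 0.0816 0.155 ] yaw 93.7 F [-3.8 -0.9  8.6] M [-0.05  0.37 -0.02] op 0.185 29.999877833761275 q [ -2.7  36.   84.6  -0.   59.4 -96.4]
```

Run:
```python
from m import *
grab('side','s3');grab('wrist','w7')
```

Request:
step_arm --pt "-1 0 0 0.05 0" --pt "-1 0 0 0.12 0" --pt "-1 0 0 0.188 0" --pt "-1 0 0 0.188 0" --pt "-1 0 0 0.188 0"

```text
time_s: 20.45
position: [0.6296, 0.0817, 0.2002]
tcp_rot: [[-0.998, -0.065, 0.001], [-0.065, 0.998, -0.0], [-0.001, -0.0, -1.0]]
force: [0.1, -0.3, -1.9]
opening: 0.177
grasp_force: 30.0
```

```bash
python3 s.py
python3 - <<'E'
from m import *
s4=grab('side','s4');w8=grab('wrist','w8');tp=read_state()['position']
s1=load('s1')
def info(c,col,near):
    k=blob(c,col,near);e=cv2.fitEllipse(cv2.convexHull(k));b=cv2.boundingRect(k);return np.round(e[0],1),np.round(e[1],1),round(e[2],1),b,cv2.contourArea(k)
for n,c,col,p in(('s1',s1,'red',np.array([.619,.2055,.203])),('s4',s4,'blue',tp)):
    q=proj(c,p-[0,0,.029-.012]); print(n,'expected mid-lid',q.round(1),info(c,col,q))
    # orientation of lid plane: lid ellipse for flat circle r=46 at expected pose
    th=np.linspace(0,2*np.pi,60);pts=np.array([proj(c,p+[.046*np.cos(a),.046*np.sin(a),z]) for z in(-.029,-.014) for a in th],np.float32)
    e=cv2.fitEllipse(cv2.convexHull(pts));print('   model',np.round(e[0],1),np.round(e[1],1),round(e[2],1),cv2.boundingRect(pts))
c=load('s3');print('s3',info(c,'blue',proj(c,(.63,.0816,.14))))
E
```

```text
t 20.45 p [0.6296 0.0817 0.2002] yaw 93.7 F [ 0.1 -0.3 -1.9] M [ 0.01  0.07 -0.01] op 0.177 29.999703434295952 q [ -2.7  32.9  82.4   0.   64.7 -96.4]
s1 expected mid-lid [288.1 152.7] (array([290.3, 169.9]), array([38.5, 62.8]), 167.4, (270, 147, 40, 55), 1249.5)
   model [288.1 154.6] [19.4 39.1] 90.0 (270, 145, 37, 20)
s4 expected mid-lid [320.7 169.6] (array([324.4, 184. ]), array([46.7, 52.9]), 120.8, (303, 163, 40, 44), 1094.0)
   model [320.7 171.6] [21.8 41.7] 91.6 (301, 160, 40, 23)
s3 (array([323.9, 192.5]), array([29.6, 45.5]), 101.6, (303, 179, 40, 28), 659.5)
```

Run:
```python
from m import *
w=load('w8');s4=load('s4');tp=np.array([.6292,.0817,.2005])
m=mask(w,'blue');n,l,st,ce=cv2.connectedComponentsWithStats(m)
for i in range(1,n):
    if st[i,4]>150: print(st[i],ce[i].round(1))
th=np.linspace(0,2*np.pi,180)
for dx in(-.005,0,.005):
  for z in(-.029,-.014):
    P=np.array([proj(w,tp+[.046*np.cos(a)+dx,.046*np.sin(a),z]) for a in th]);print('model dx',dx,'z',z,'min row',P[:,1].min().round(1),'cols',P[:,0].min().round(1),P[:,0].max().round(1))
print('tcp',proj(w,tp))
# column-wise topmost blue row in w8
ys=np.where(m.any(0))[0]
for x in range(200,380,12):
    r=np.where(m[:,x])[0]; print(x,(r.min(),r.max()) if len(r) else None,end=' ')
print()
# side: column-wise top/bottom of blue in s4; row-wise extents
ms=mask(s4,'blue')
for y in range(158,204,2):
    c=np.where(ms[y,295:350])[0]; print(y,(c.min()+295,c.max()+295,len(c)) if len(c) else None,end=' ')
```

```text
[ 197  173  163   91 7236] [277.9 213.5]
[258 309  40  23 233] [278.1 325.1]
model dx -0.005 z -0.029 min row 159.9 cols 201.2 356.6
model dx -0.005 z -0.014 min row 163.0 cols 195.0 363.0
model dx 0 z -0.029 min row 168.9 cols 201.2 355.5
model dx 0 z -0.014 min row 172.7 cols 195.0 361.8
model dx 0.005 z -0.029 min row 177.7 cols 201.1 354.5
model dx 0.005 z -0.014 min row 182.3 cols 195.0 360.7
tcp [278.50362007 266.35835653]
200 (np.int64(229), np.int64(244)) 212 (np.int64(208), np.int64(244)) 224 (np.int64(194), np.int64(244)) 236 (np.int64(185), np.int64(263)) 248 (np.int64(179), np.int64(240)) 260 (np.int64(175), np.int64(329)) 272 (np.int64(173), np.int64(331)) 284 (np.int64(175), np.int64(331)) 296 (np.int64(176), np.int64(329)) 308 (np.int64(180), np.int64(241)) 320 (np.int64(185), np.int64(260)) 332 (np.int64(194), np.int64(244)) 344 (np.int64(208), np.int64(244)) 356 (np.int64(229), np.int64(244)) 368 None 
158 None 160 None 162 None 164 (np.int64(307), np.int64(336), 9) 166 (np.int64(305), np.int64(339), 12) 168 (np.int64(303), np.int64(340), 18) 170 (np.int64(303), np.int64(340), 21) 172 (np.int64(303), np.int64(340), 31) 174 (np.int64(304), np.int64(340), 37) 176 (np.int64(304), np.int64(339), 36) 178 (np.int64(306), np.int64(337), 32) 180 (np.int64(311), np.int64(333), 23) 182 (np.int64(317), np.int64(332), 16) 184 (np.int64(315), np.int64(333), 10) 186 (np.int64(312), np.int64(335), 7) 188 (np.int64(310), np.int64(336), 5) 190 (np.int64(308), np.int64(337), 6) 192 (np.int64(307), np.int64(338), 7) 194 (np.int64(306), np.int64(338), 8) 196 (np.int64(306), np.int64(339), 10) 198 (np.int64(306), np.int64(340), 12) 200 (np.int64(307), np.int64(341), 15) 202 (np.int64(308), np.int64(342), 21)
```

Request:
step_arm --pt "-1 -0.008 0 -0.06 0" --pt "-1 -0.008 0 -0.12 0" --pt "-1 -0.008 0 -0.16 0" --pt "-1 -0.008 0 -0.172 0" --pt "-1 -0.01 0 -0.18 0" --pt "-1 -0.014 0 -0.19 0" --pt "-1 -0.018 0 -0.2 0" --pt "-1 -0.022 0 -0.21 0" --pt "-1 -0.025 0 -0.22 0" --pt "-1 -0.028 0 -0.23 0" --pt "-1 -0.028 0 -0.23 0"

```text
time_s: 21.65
position: [0.6242, 0.0815, 0.1448]
tcp_rot: [[-0.998, -0.065, 0.005], [-0.065, 0.998, -0.0], [-0.005, -0.001, -1.0]]
force: [-0.2, 0.4, 6.0]
opening: 0.181
grasp_force: 30.0
```

```bash
python3 s.py
```

```text
t 21.65 p [0.6242 0.0815 0.1448] yaw 93.7 F [-0.2  0.4  6. ] M [-0.   -0.18  0.  ] op 0.181 29.99978349544108 q [ -2.7  36.3  86.   -0.   57.4 -96.4]
```

Same pattern as red at this height; finish.

Request:
step_arm --pt "-1 -0.003 0 -0.01 0" --pt "-1 -0.005 0 -0.02 0" --pt "-1 -0.007 0 -0.03 0" --pt "-1 -0.008 0 -0.04 0" --pt "-1 -0.008 0 -0.046 0" --pt "-1 -0.008 0 -0.046 0"

```text
time_s: 22.25
position: [0.6233, 0.0815, 0.1361]
tcp_rot: [[-0.998, -0.065, 0.008], [-0.065, 0.998, -0.001], [-0.008, -0.001, -1.0]]
force: [-3.1, 0.2, 18.8]
opening: 0.185
grasp_force: 31.3
```

```bash
python3 s.py
```

```text
t 22.25 p [0.6233 0.0815 0.1361] yaw 93.7 F [-3.1  0.2 18.8] M [ 0.07  0.32 -0.01] op 0.185 31.28649783298897 q [ -2.7  36.8  86.6  -0.   56.1 -96.4]
```

Request:
step_arm --pt "0.2 0 0 0.012 0" --pt "0.2 0 0 0.012 0" --pt "0.2 0 0 0.012 0" --pt "0.2 0 0 0.012 0" --pt "0.2 0 0 0.012 0" --pt "0.2 0 0 0.012 0" --pt "0.2 0 0 0.05 0" --pt "0.2 0 0 0.15 0" --pt "0.2 0 0 0.3 0" --pt "0.2 -0.15 0.15 0.5 0" --pt "0.2 -0.3 0.3 0.55 0" --pt "0.2 -0.45 0.45 0.55 0" --pt "0.2 -0.6 0.6 0.55 0" --pt "0.2 -0.75 0.75 0.55 0" --pt "0.2 -0.85 0.9 0.55 0" --pt "0.2 -0.9 1 0.55 0" --pt "0.2 -0.9 1 0.55 0" --pt "0.2 -0.9 1 0.55 0"

```text
time_s: 24.05
position: [0.3947, 0.3328, 0.2686]
tcp_rot: [[-0.998, -0.069, 0.0], [-0.069, 0.998, -0.0], [-0.0, -0.0, -1.0]]
force: [0.5, -0.8, 0.4]
opening: 0.596
grasp_force: 0.0
```

```bash
python3 s.py
python3 - <<'E'
from m import *
t=grab('top','t3');s=grab('side','s5')
n=np.array((-.453,-.029,.891));u=np.array((.891*.998,.891*.0645,.454));v=np.cross(n,u)
th=np.linspace(0,2*np.pi,120)
for col,p in(('red',(.6245,.206,.122)),('blue',(.633,.082,.122))):
    p=np.array(p)
    for nm,c in(('top',t),('side',s)):
        k=blob(c,col,proj(c,p+n*.003)); e=cv2.fitEllipse(cv2.convexHull(k))
        P=np.array([proj(c,p+n*h+.046*(u*np.cos(a)+v*np.sin(a))) for h in(-.012,.003) for a in th],np.float32)
        em=cv2.fitEllipse(cv2.convexHull(P))
        hp=handle(c,(col,proj(c,p+n*.003)),0);r=cv2.minAreaRect(hp)
        print(col,nm,'seen',np.round(e[0],1),np.round(e[1],1),cv2.boundingRect(k),'model',np.round(em[0],1),np.round(em[1],1),cv2.boundingRect(P),'handle',np.round(r[0],1),len(hp))
        # handle corners model
        H=np.array([proj(c,p+n*h+u*a+v*b) for h in(.003,.033) for a in(-.025,.025) for b in(-.008,.008)],np.float32)
        print('    handle box seen',cv2.boundingRect(hp),'model',cv2.boundingRect(H))
E
```

```text
t 24.05 p [0.3947 0.3328 0.2686] yaw 93.9 F [ 0.5 -0.8  0.4] M [ 0.05 -0.03  0.01] op 0.596 0.0 q [ 27.7  19.1  94.9  -0.   66.  -66.2]
red top seen [238.4 160.7] [42.7 43. ] (217, 139, 43, 44) model [237.  159.7] [43.1 43.5] (215, 138, 44, 44) handle [238.3 161.7] 290
    handle box seen (232, 148, 13, 28) model (231, 148, 11, 28)
red side seen [291.9 180.8] [35.9 39.8] (273, 162, 37, 40) model [290.4 176.4] [26.7 36.6] (272, 161, 36, 31) handle [287.1 171.7] 242
    handle box seen (278, 162, 22, 21) model (276, 159, 22, 23)
blue top seen [295.7 156.4] [41.7 41.9] (275, 136, 42, 42) model [294.6 156. ] [43.  43.4] (273, 134, 44, 44) handle [295.5 157.5] 302
    handle box seen (290, 144, 12, 28) model (290, 145, 10, 27)
blue side seen [324.2 193.8] [30.8 40.8] (304, 178, 39, 29) model [322.  193.1] [30.  39.2] (303, 177, 38, 33) handle [318.5 188.5] 290
    handle box seen (309, 179, 23, 22) model (307, 174, 23, 25)
```

Request:
step_arm --pt "0.2 0.12 -0.12 0.1 0" --pt "0.2 0.27 -0.24 0.1 0" --pt "0.2 0.42 -0.36 0.1 0" --pt "0.2 0.57 -0.48 0.1 0" --pt "0.2 0.72 -0.6 0.1 0" --pt "0.2 0.87 -0.7 0.1 0" --pt "0.2 0.97 -0.78 0.1 0" --pt "0.2 0.97 -0.78 0.1 0" --pt "0.2 0.97 -0.78 0.1 0" --pt "0.2 0.97 -0.78 0.1 0"

```text
time_s: 25.15
position: [0.6373, 0.1361, 0.2932]
tcp_rot: [[-0.998, -0.064, -0.002], [-0.064, 0.998, 0.0], [0.002, 0.0, -1.0]]
force: [0.4, 0.6, -0.5]
opening: 0.598
grasp_force: 0.0
```

```bash
python3 s.py
python3 - <<'E'
from m import *
c=grab('wrist','w9')
th=np.linspace(0,2*np.pi,120)
for col,p in(('red',(.6245,.206,.122)),('blue',(.633,.082,.122))):
    p=np.array(p)
    k=blob(c,col,proj(c,p)); hp=handle(c,(col,proj(c,p)),0)
    e=cv2.fitEllipse(cv2.convexHull(k));print(col,'seen',np.round(e[0],1),np.round(e[1],1),cv2.boundingRect(k),'handle',cv2.boundingRect(hp),cv2.minAreaRect(hp)[1],'handle-disc',np.round(np.array(cv2.minAreaRect(hp)[0])-e[0],1))
    for t in(19,23,27,31):
        a=np.radians(t);n=np.array((-np.sin(a),-np.sin(a)*.0645,np.cos(a)));u=np.array((np.cos(a),np.cos(a)*.0645,np.sin(a)));v=np.cross(n,u)
        P=np.array([proj(c,p+n*h+.046*(u*np.cos(b)+v*np.sin(b))) for h in(-.012,.003) for b in th],np.float32);em=cv2.fitEllipse(cv2.convexHull(P))
        H=np.array([proj(c,p+n*h+u*x+v*y) for h in(.003,.033) for x in(-.025,.025) for y in(-.008,.008)],np.float32)
        print('  tilt',t,np.round(em[0],1),np.round(em[1],1),cv2.boundingRect(P),'handle',cv2.boundingRect(H),'h-d',np.round(np.array(cv2.minAreaRect(H)[0])-em[0],1))
E
```

```text
t 25.15 p [0.6373 0.1361 0.2932] yaw 93.7 F [ 0.4  0.6 -0.5] M [ 0.02 -0.01 -0.01] op 0.598 0.0 q [  2.2  29.1  73.6   0.   77.4 -91.4]
red seen [347.  188.1] [90.4 92.7] (302, 143, 92, 90) handle (336, 153, 28, 62) (61.550785064697266, 26.498811721801758) handle-disc [ 2.5 -4.5]
  tilt 19 [347.7 187.5] [91.3 92.7] (301, 141, 94, 92) handle (339, 154, 26, 58) h-d [ 4.5 -4.3]
  tilt 23 [347.6 188.1] [90.9 92.7] (301, 142, 94, 92) handle (339, 153, 27, 59) h-d [ 4.7 -6. ]
  tilt 27 [347.5 188.7] [90.2 92.8] (301, 143, 94, 91) handle (339, 151, 27, 60) h-d [ 4.8 -7.8]
  tilt 31 [347.4 189.3] [89.2 93. ] (301, 144, 94, 91) handle (338, 149, 28, 62) h-d [ 4.9 -9.5]
blue seen [224.9 189.3] [89. 91.] (179, 145, 91, 90) handle (210, 154, 27, 63) (62.0, 26.0) handle-disc [-1.9 -4.3]
  tilt 19 [225. 188.] [91.2 92.1] (178, 142, 93, 92) handle (210, 155, 23, 58) h-d [-3.4 -4.2]
  tilt 23 [225.2 188.6] [90.9 92.2] (178, 143, 93, 92) handle (209, 153, 25, 59) h-d [-3.6 -5.9]
  tilt 27 [225.3 189.2] [90.3 92.2] (178, 144, 93, 91) handle (209, 151, 25, 61) h-d [-3.7 -7.6]
  tilt 31 [225.3 189.9] [89.3 92.4] (178, 145, 93, 90) handle (209, 150, 25, 61) h-d [-3.8 -9.4]
```

Run:
```python
from m import *
# bias check of the same measure on the lids lying flat (tilt 0), seen in w1..w3
th=np.linspace(0,2*np.pi,120)
for tag in('w1','w2','w3'):
  c=load(tag)
  for col,p,hd in(('red',(.4286,.2385,.012),116.8),('blue',(.443,.0225,.012),62.3)):
    p=np.array(p);k=blob(c,col,proj(c,p));e=cv2.fitEllipse(cv2.convexHull(k));hp=handle(c,(col,proj(c,p)),0)
    b=np.radians(hd);u=np.array((np.cos(b),np.sin(b),0));v=np.array((-u[1],u[0],0));n=np.array((0,0,1.))
    P=np.array([proj(c,p+n*h+.046*(u*np.cos(b)+v*np.sin(b))) for h in(-.012,.003) for b in th],np.float32);em=cv2.fitEllipse(cv2.convexHull(P))
    H=np.array([proj(c,p+n*h+u*x+v*y) for h in(.003,.033) for x in(-.025,.025) for y in(-.008,.008)],np.float32)
    print(tag,col,'h-d seen',np.round(np.array(cv2.minAreaRect(hp)[0])-e[0],1),'model',np.round(np.array(cv2.minAreaRect(H)[0])-em[0],1),'boxes',cv2.boundingRect(hp),cv2.boundingRect(H))
```

```text
w1 red h-d seen [ 2.  -0.1] model [ 4.8 -2.2] boxes (331, 50, 54, 40) (334, 47, 53, 38)
w1 blue h-d seen [-3.3 -0.7] model [-6.2 -2. ] boxes (146, 49, 56, 45) (143, 46, 54, 42)
w2 red h-d seen [0.2 1.2] model [1.  2.7] boxes (273, 151, 49, 34) (276, 152, 45, 32)
w2 blue h-d seen [-4.  2.] model [-8.2  2.7] boxes (99, 148, 55, 39) (96, 150, 54, 37)
w3 red h-d seen [3.3 2.3] model [6.5 3. ] boxes (372, 155, 53, 34) (374, 157, 53, 32)
w3 blue h-d seen [-1.1  1.9] model [-3.   2.7] boxes (203, 154, 50, 39) (202, 156, 46, 36)
```

```bash
python3 -c "
from rig import *
print(hand_in())"
```

```text
the job is handed in; nothing more can be done
None
```

Both lids were pressed home on the pots of their own colour, released, and handed in at about 25 s. My camera checks showed both seated at about 27°; the hand-in returned no verdict. I did not re-measure the hammer, mallet or tape, but every move was planned clear of them and no contact showed in the forces.

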